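Put the sample tin away and shut the box

TASK

Set the loose round grey sample tin down upright, not dropped, inside the open dark wooden box, then shut the box's lid fully. The lid opens only part-way and overhangs the box: reach in under it from the front. Leave the green and the white cup standing where they are.

Things in the scene. Friction and masses are not known exactly. Their poses are not given: they have to be found in the camera images.
- tin_mid (a point): centre (27 mm above its underside) of the loose round grey metal sample tin with a slip lid: 62 mm diameter, 54 mm high, 0.11 kg nominal, starts upright on the desk; z axis = its upright axis. The only loose tin: other tins at the back of the desk are fixed.
- box: open dark wooden box, fixed to the desk, empty: 148 mm deep (x), 194 wide (y), 78 high when shut. Origin: centre of its underside. x axis from the front wall to the hinged back wall (away from the robot), y to the left, z up. Walls 8 mm thick, wall tops at z = 66 mm, inner floor at z = 6 mm; inside x -62 to +62, y -87 to +87 mm.
- box_lid (a joint): lid angle: 0 = fully shut, grows as it opens, stop at 1.0 rad (it starts at 0.94 to 1.0), where its front edge overhangs the box's centre, 185 to 195 mm above the desk. The stiff hinge stays at any angle where it is left; the lid shuts when its outer face near the front edge is pushed down with 2 to 5 N, all the way.
- lid_edge (a point): middle of the lid's free front edge, on its upper (outer) face. The lid is a flat board 144 mm from hinge to edge, 194 mm wide, 12 mm thick. Its axes are the lid's: z is the outward normal of the outer face, x points from the edge to the hinge; parallel to the box's axes when shut.
- hinge_mid (a point): middle of the lid's hinge axis, which runs along the box's y axis: 72 mm behind the box's centre, 67 mm above the desk; fixed to the box.
- green_cup: green tapered cup, 71 mm diameter, 42 mm high, loose, a bystander; origin at the centre of its underside.
- white_cup: white tapered cup, 67 mm diameter, 36 mm high, loose, a bystander; origin at the centre of its underside.
There are look-alikes about, which are no part of the job. Leave any red look-alike of the part that bears tin_mid alone.

How it is judged:
On the way:
1. the tin stands upright in the open box, let go (x of tin_mid in the frame of box between -0.045 and 0.045 m and y of tin_mid in the frame of box between -0.065 and 0.065 m and z of tin_mid in the frame of box between 0.02 and 0.045 m and angle between tin_mid's own z axis and vertical below 0.15 rad and value of joint box_lid above 0.4 rad and contact force between the fingers and tin below 0.1 N), for 0.2 s.
At the end, for the whole second after the job is handed in: The tin is inside the box, upright within 0.15 rad and at rest on the box's floor, the lid is shut to within 0.03 rad (about 4 mm at its edge), and both cups stand upright within 40 mm of where they were (x of tin_mid in the frame of box between -0.045 and 0.045 m and y of tin_mid in the frame of box between -0.065 and 0.065 m and z of tin_mid in the frame of box between 0.02 and 0.045 m and angle between tin_mid's own z axis and vertical below 0.15 rad and value of joint box_lid below 0.03 rad and linear speed of tin below 0.02 m/s and distance of each of green_cup, white_cup from where it was at the start of the episode below 0.04 m and angle between each of green_cup, white_cup's own z axis and vertical below 0.2 rad); the robot touches nothing.
It fails at once if a cup is pushed more than 40 mm or knocked over (distance of any of green_cup, white_cup from where it was at the start of the episode above 0.04 m or angle between any of green_cup, white_cup's own z axis and vertical above 0.7 rad).
It fails at once if the tin is dropped (falls free at over 0.7 m/s, about 25 mm) (linear speed of tin above 0.7 m/s and contact force between the fingers and tin below 0.05 N).
It also fails if it takes over 61 s, if anything falls off the work surface, if the arm or the gripper's body presses on something with over 40 N, if the wrist force passes 120 N, or if a joint passes its speed limit or range.

ROBOT

A 6-joint arm with a two-finger parallel gripper is mounted at the origin on a cart in front of the work surface, level with it; the furniture and walls round the work are solid. World frame = base frame: x ahead of the robot, y to its left, z up, the work surface at z = 0. Lengths are in m, angles in rad, forces in N, time in s.
With the tool pointing down it reaches from about 0.375 to 0.925 m from the base axis. Payload 5.7 kg.
Tool frame: the origin (TCP) lies between the finger pads; the fingertips stand 14 mm ahead of it and the grasp point (between the pads) lies 5 mm behind it; z points along the fingers, y is the direction in which the jaws open and shut (so a half turn about z gives the same grasp; the last joint's range is limited). The gripper opens to 88 mm and grips with 3 to 60 N. Pads are 20 mm wide; open, the fingers measure 115 mm over their backs; the gripper's body (75 mm by 178 mm) begins 61 mm behind the grasp point.
Start: joints at [-1.464, 0.359, 1.51, -0, 1.272, -0.115], TCP at [0.132, -0.585, 0.237] pointing down, gripper open.
Joint ranges: [-2.97, 2.97], [-1.01, 2.36], [0.21, 2.38], [-0.96, 4.11], [0.2, 2.71], [-2.98, 2.98]. Speed limits (rad/s): [2.39, 2.39, 3.14, 3.14, 3.14, 3.14].

INTERFACE

Orientations are given as a unit quaternion [w, x, y, z].
In Python, from rig import manip, eyes gives the robot as it stands. The module is installed in compiled form; this text tells all that it offers.
- The arm moves only by the tool arm_command, never from a script. Its argument "rows" is a list of rows, each a list of 3 entries, a list of its own where there are three numbers: the gripper's target within -1 to 1 (fully open at 1, half-way at 0, shut at -1), then the shift along the tool's x, y, z in m, then the turn, a rotation vector about the tool's x, y, z in rad. In form: [[jaw, [x, y, z], [rx, ry, rz]], ...]. A call has 1 to 10 rows; each row is the pose to reach, as a shift and turn from the pose commanded when the call began, along the tool's axes at that moment; what a row does not reach only later rows make up. A row lasts 1/10 s, in which the tool goes at most 50 mm and 8.59 degrees, less where a joint would pass 70% of its speed; a pose out of reach is approached as far as the arm can. A call with a gripper value outside its range is refused whole. The fingers move at their own pace and stop on an object; "force" is the grip in N (left out, the last holds). Time passes only in rows, so rows that repeat a pose let the fingers close. It gives the time, the measured TCP pose, the force and the opening at its end, in the units of the state.
- manip.get_obs(): the state, without advancing time (a new reading comes with each control period).
- eyes.snapshot(name): name is "side" or "top"; returns the picture (384x512x3 uint8, blue, green, red); there is no depth.
- eyes.get_calibration(name): a dict with "fx", "fy", "cx", "cy" (pixels), "origin" and "rotation" of the camera in the world. Camera axes: x right, y up, looking along -z (the intrinsics and any distortion apply to the point x, -y, -z); pixel columns grow to the right and rows downward; lengths in m; the calibration is good to about 2 mm. A picture is of the moment at which its call begins. get_calibration takes no time and is no camera call.
- manip.hand_in(): hands the job in, once; it reports no verdict.
The state is a dict: "time": time; "joint_positions": joint angles; "qd": joint speeds; "joint_torque": joint torques, N m; "eef_pos": TCP position; "eef_rot": TCP orientation; "contact_force": force on the tool from outside, world axes, zero at the start; "wrist_torque": the same for the moment, N m; "grip_width": finger opening in m.
Only numpy, scipy, OpenCV 4.12 (cv2) and the standard library are available. Lean on these libraries where they do the work, as an engineer would, in place of code of your own. Each camera call takes 0.05 s, during which the arm holds its last target.

## Working session

There is one attempt and no reset: what is moved stays moved. The work goes in short steps, Python scripts to look and compute and a tool call to move; the robot and the scene stay as the last step left them, time stands still between calls to the robot, and variables do not carry over. Pictures are saved under pics/ and viewed, and the job is handed in when it is done.

Besides the shell and the picture viewer there is one more tool, called after "Request:" as name(argument=value, ...), one argument or row to a line, values as JSON. arm_command: Moves the arm, as the interface text tells. Its arguments: {"type":"object","properties":{"rows":{"type":"array"},"force":{"type":"number"}},"required":["rows"]}

```bash
mkdir -p pics; python3 - <<'E'
from rig import manip, eyes
import cv2
for n in("side","top"):
    im=eyes.snapshot(n); cv2.imwrite(f"pics/{n}0.png",im)
    print(n,eyes.get_calibration(n))
print(manip.get_obs())
E
```

```text
side {'fx': 494.83948822023194, 'fy': 494.83948822023194, 'cx': 255.62037864032104, 'cy': 199.24750116584525, 'origin': array([ 0.66274446, -1.36940949,  0.68462701]), 'rotation': array([0.84937324, 0.52618069, 0.01031837, 0.03990637])}
top {'fx': 465.6289946926612, 'fy': 465.6289946926612, 'cx': 255.98840579328947, 'cy': 192.91597063088074, 'origin': array([ 0.30534161, -0.10470417,  1.31681381]), 'rotation': array([-0.67117826, -0.07605011,  0.08640807,  0.73230442])}
{'time': 0.1, 'joint_positions': array([-1.46405493e+00,  3.59449430e-01,  1.51132627e+00, -3.70883905e-05,
        1.27251134e+00, -1.15074682e-01]), 'qd': array([ 0.00201101, -0.00062567, -0.00250051,  0.00202068,  0.00062502,
       -0.00058662]), 'joint_torque': array([ 6.46959434e-04, -5.16356921e+01, -2.71405810e+01,  6.76395977e-02,
        2.77082843e-02, -3.02581452e-05]), 'eef_pos': array([ 0.13193013, -0.5846909 ,  0.23588306]), 'eef_rot': array([-8.47258539e-04,  9.93855043e-01,  1.10686199e-01, -1.41906057e-05]), 'contact_force': array([-0.17765728,  0.61146862, -0.66109898]), 'wrist_torque': array([ 0.04982831, -0.00363148,  0.01791835]), 'grip_width': 0.08792296359507848}
```

View pics/side0.png

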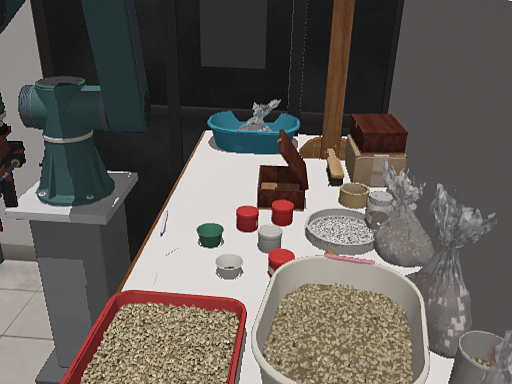

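View pics/top0.png

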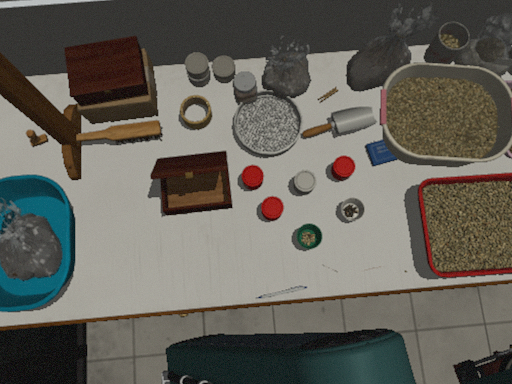

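Candidates for the tin: grey round at top (304,182) / side (270,238); grey tins at the back, top (198,66), (224,68), (245,85), are fixed; red look-alikes are at top (253,177), (272,208), (343,167). The description picks the one at (304,182). I'll check it in a close crop.

```bash
cat > h.py <<'E'
import numpy as np, cv2
from rig import manip, eyes
from scipy.spatial.transform import Rotation as R
def rot(q): return R.from_quat([q[1],q[2],q[3],q[0]])
def cal(n):
    c=eyes.get_calibration(n); return c, rot(c['rotation']).as_matrix()
def ray(n,u,v):
    c,M=cal(n); d=M@np.array([(u-c['cx'])/c['fx'],-(v-c['cy'])/c['fy'],-1]); return np.array(c['origin']),d
def onz(n,u,v,z):
    o,d=ray(n,u,v); return o+d*(z-o[2])/d[2]
def proj(n,p):
    c,M=cal(n); q=M.T@(np.array(p)-c['origin']); return np.array([c['cx']+c['fx']*q[0]/-q[2], c['cy']+c['fy']*q[1]/q[2]])
def tri(a,b):
    (o1,d1),(o2,d2)=ray('side',*a),ray('top',*b)
    A=np.stack([d1,-d2],1); t=np.linalg.lstsq(A,o2-o1,rcond=None)[0]
    p,q=o1+t[0]*d1,o2+t[1]*d2; return (p+q)/2,np.linalg.norm(p-q)
E
python3 - <<'E'
import cv2,numpy as np
s=cv2.imread('pics/side0.png');t=cv2.imread('pics/top0.png')
a=cv2.resize(t[140:260,140:370],None,fx=3.4,fy=3.4,interpolation=cv2.INTER_CUBIC);cv2.imwrite('pics/tc.png',a);
b=cv2.resize(s[120:290,190:350],None,fx=3.5,fy=3.5,interpolation=cv2.INTER_CUBIC);cv2.imwrite('pics/sc.png',b)
E
```

```text
(no output)
```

View pics/tc.png

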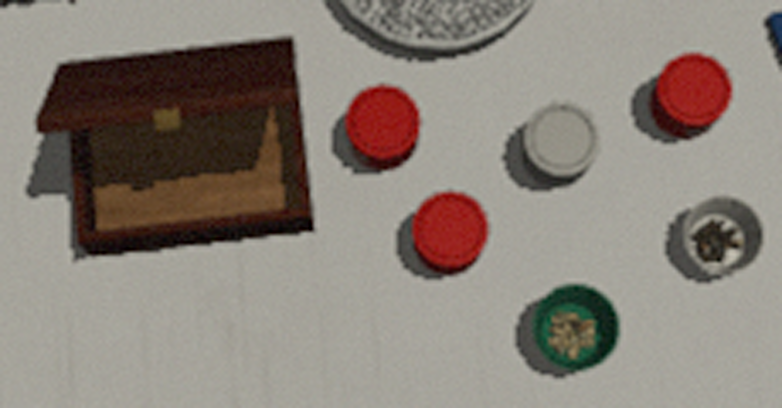

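View pics/sc.png

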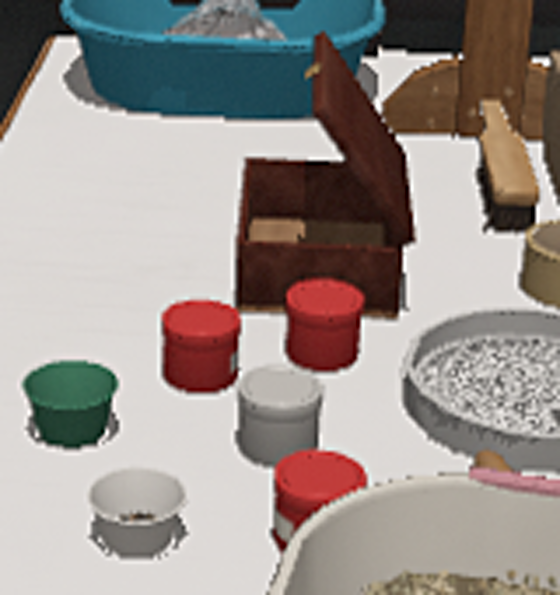

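```bash
python3 - <<'E'
import cv2,numpy as np
from h import *
s=cv2.imread('pics/side0.png');t=cv2.imread('pics/top0.png')
a=cv2.resize(t[150:220,148:240],None,fx=8,fy=8,interpolation=cv2.INTER_CUBIC);cv2.imwrite('pics/tc2.png',a)
b=cv2.resize(s[125:215,250:315],None,fx=6.5,fy=6.5,interpolation=cv2.INTER_CUBIC);cv2.imwrite('pics/sc2.png',b)
tc=140
print('tin', onz('top',304.7,181.2,.054), onz('side',190+280/3.5,120+387/3.5,.054))
print('green',onz('top',140+576/3.4,140+327/3.4,.042), 'white',onz('top',140+721/3.4,140+237/3.4,.036))
for u,v in((382,125),(450,230),(692,90)): print('red',onz('top',140+u/3.4,140+v/3.4,.054))
E
```

```text
tin [ 0.62210315 -0.27546555  0.054     ] [ 0.6288751 -0.2798812  0.054    ]
green [ 0.46847966 -0.27260776  0.042     ] white [ 0.53303004 -0.40109765  0.036     ]
red [ 0.64759025 -0.13034669  0.054     ]
red [ 0.5546871  -0.17787467  0.054     ]
red [ 0.65539107 -0.38963592  0.054     ]
```

View pics/tc2.png

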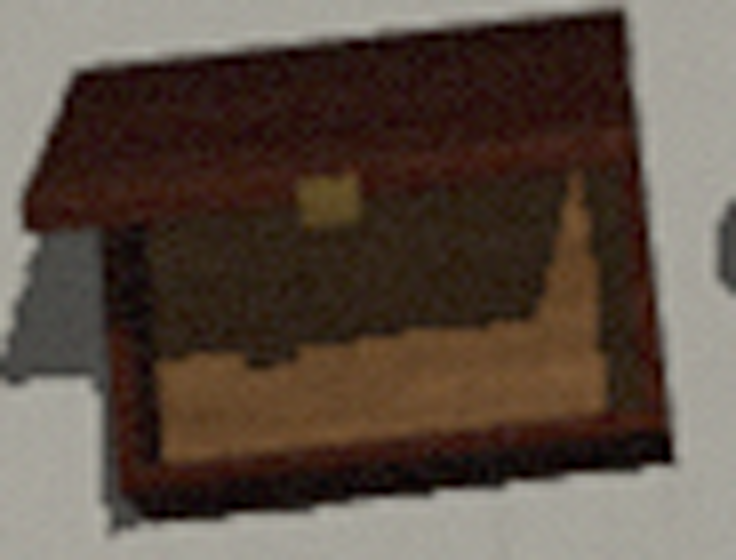

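View pics/sc2.png

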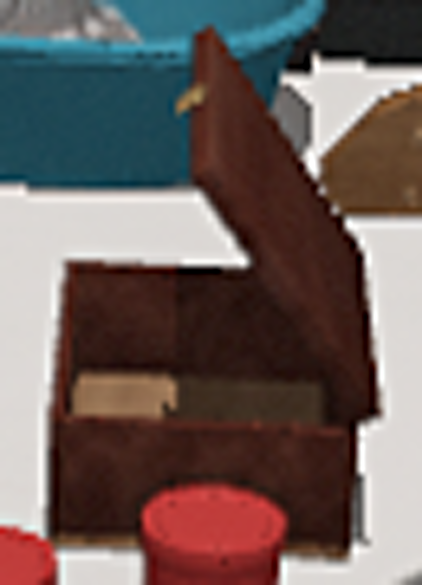

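```bash
python3 - <<'E'
from h import *
T=lambda x,y:(148+x/8,150+y/8)
S=lambda x,y:(250+x/6.5,125+y/6.5)
fr=onz('top',*T(668,432),.066); fl=onz('top',*T(122,490),.066)
frb=onz('top',*T(673,464),0); flb=onz('top',*T(140,522),0)
print(fr,fl,np.linalg.norm(fr-fl),frb,flb,np.linalg.norm(frb-flb))
sfr=onz('side',*S(52,412),.066); sfl=onz('side',*S(67,262),.066);sfb=onz('side',*S(50,543),0);sbb=onz('side',*S(350,555),0)
print(sfr,sfl,sfb,sbb,np.linalg.norm(sfb-sbb))
for a,b in((fr,fl),(frb,flb),(sfr,sfl)):
    y=(b-a)[:2]; y/=np.linalg.norm(y); x=np.array([y[1],-y[0]]); m=(a+b)[:2]/2
    print('yaw',np.degrees(np.arctan2(x[1],x[0])),'centre',m+.074*x)
# lid edge (outer/top edge of front face)
print('lid edge R',tri(S(193,165),T(632,130)), 'L',tri(S(207,28),T(30,190)))
for p in ((.62,-.275,.054),): print(proj('side',p))
E
```

```text
[ 0.57217479 -0.06647866  0.066     ] [0.56812583 0.12073594 0.066     ] 0.18725837787321611 [ 0.57435408 -0.06536682  0.        ] [0.56974746 0.1266965  0.        ] 0.19211855572855113
[ 0.58150614 -0.05882106  0.066     ] [0.57587202 0.1176373  0.066     ] [ 5.82435041e-01 -6.00249716e-02 -1.11022302e-16] [ 0.72014043 -0.05461736  0.        ] 0.13781152840895558
yaw 1.238963315953781 centre [0.64413301 0.02872869]
yaw 1.3739699624352342 centre [0.6460295  0.03243921]
yaw 1.8287696365050952 centre [0.65265139 0.03176965]
lid edge R (array([ 0.64132926, -0.06659816,  0.19140797]), np.float64(0.003506658081003966)) L (array([0.64006518, 0.12305147, 0.18977214]), np.float64(0.0005488335272047508))
[266.62446332 229.40319119]
```

Crop check: the object at (304,182) is the closed grey slip-lid tin, at roughly (0.625, -0.277). The box centre is about (0.647, 0.031) with 1.5° yaw, and the lid edge is at z≈0.19. I'll grasp with the tool tilted 35° forward so the body stays clear of the lid.

```bash
cat >> h.py <<'E'
def Rt(th,yaw=0):
    c,s=np.cos(th),np.sin(th)
    return R.from_euler('z',yaw)*R.from_matrix(np.array([[c,0,s],[0,-1,0],[s,0,-c]]))
def plan(gp,th,yaw=0,ref=None):
    o=manip.get_obs(); Rc=rot(o['eef_rot']); p=o['eef_pos']
    Rn=Rt(np.radians(th),np.radians(yaw)); t=np.array(gp)+.005*Rn.as_matrix()[:,2]
    print('shift',np.round(Rc.inv().apply(t-p),4),'turn',np.round((Rc.inv()*Rn).as_rotvec(),4),'t',o['time'])
def st():
    o=manip.get_obs(); Rc=rot(o['eef_rot']); z=Rc.as_matrix()[:,2]
    print('t',o['time'],'gp',np.round(o['eef_pos']-.005*z,4),'z',np.round(z,3),'y',np.round(Rc.as_matrix()[:,1],3),'F',np.round(o['contact_force'],2),'w',round(o['grip_width'],4),'q',np.round(o['joint_positions'],2))
E
python3 -c "
from h import *
plan((.516,-.277,.2),35)"
```

```text
shift [ 0.4451 -0.215   0.0404] turn [-0.0694  0.6084  0.2144] t 0.1
```

Request:
arm_command(
  rows=[
    [1, [0.15, -0.07, 0], [-0.02, 0.2, 0.07]],
    [1, [0.3, -0.14, 0.02], [-0.045, 0.4, 0.14]],
    [1, [0.445, -0.215, 0.04], [-0.069, 0.608, 0.214]],
    [1, [0.445, -0.215, 0.04], [-0.069, 0.608, 0.214]],
    [1, [0.445, -0.215, 0.04], [-0.069, 0.608, 0.214]],
    [1, [0.445, -0.215, 0.04], [-0.069, 0.608, 0.214]],
    [1, [0.445, -0.215, 0.04], [-0.069, 0.608, 0.214]],
    [1, [0.445, -0.215, 0.04], [-0.069, 0.608, 0.214]],
    [1, [0.445, -0.215, 0.04], [-0.069, 0.608, 0.214]],
    [1, [0.445, -0.215, 0.04], [-0.069, 0.608, 0.214]],
  ],
)

```text
time: 1.1
eef_pos: [0.5199, -0.2759, 0.1964]
eef_rot: [0.0, 0.954, 0.0, 0.301]
contact_force: [1.4, -1.3, -0.2]
grip_width: 0.0876
```

```bash
python3 -c "
from h import *
st();plan((.516,-.277,.2),35)"
```

```text
t 1.1 gp [ 0.5171 -0.2759  0.2005] z [ 0.573 -0.001 -0.819] y [ 0.    -1.     0.001] F [ 1.36 -1.27 -0.15] w 0.0876 q [-0.89  0.24  2.02  0.84  0.65  0.05]
shift [-0.0011  0.0011 -0.0002] turn [0.0007 0.0003 0.0009] t 1.1
```

Request:
arm_command(
  rows=[
    [1, [0, 0, 0.04], [0, 0, 0]],
    [1, [0, 0, 0.08], [0, 0, 0]],
    [1, [0, 0, 0.12], [0, 0, 0]],
    [1, [0, 0, 0.12], [0, 0, 0]],
    [1, [0, 0, 0.12], [0, 0, 0]],
  ],
)

```text
time: 1.6
eef_pos: [0.5871, -0.2769, 0.0974]
eef_rot: [-0.001, 0.954, 0.001, 0.3]
contact_force: [-0.4, -0.4, -0.3]
grip_width: 0.0877
```

```bash
python3 - <<'E'
from h import *
st()
for n,(x0,y0,w,h) in dict(side=(205,150,110,110),top=(255,140,110,110)).items():
    im=eyes.snapshot(n); a=cv2.resize(im[y0:y0+h,x0:x0+w],None,fx=5,fy=5,interpolation=cv2.INTER_CUBIC); cv2.imwrite(f'pics/{n}1.png',a)
o=manip.get_obs(); M=rot(o['eef_rot']).as_matrix(); tip=o['eef_pos']+.014*M[:,2]
for s in(-.044,.044): print('tip inner',s,'side',(proj('side',tip+s*M[:,1])-[205,150])*5,'top',(proj('top',tip+s*M[:,1])-[255,140])*5)
E
```

```text
t 1.6 gp [ 0.5843 -0.2769  0.1015] z [ 0.572  0.001 -0.82 ] y [ 0.001 -1.    -0.001] F [-0.37 -0.39 -0.32] w 0.0877 q [-0.78  0.48  1.99  1.13  0.46 -0.2 ]
tip inner -0.044 side [267.34328905 298.1024788 ] top [184.89619463 244.26501422]
tip inner 0.044 side [254.11473916 381.20185846] top [345.64651889 230.59352268]
```

View pics/side1.png

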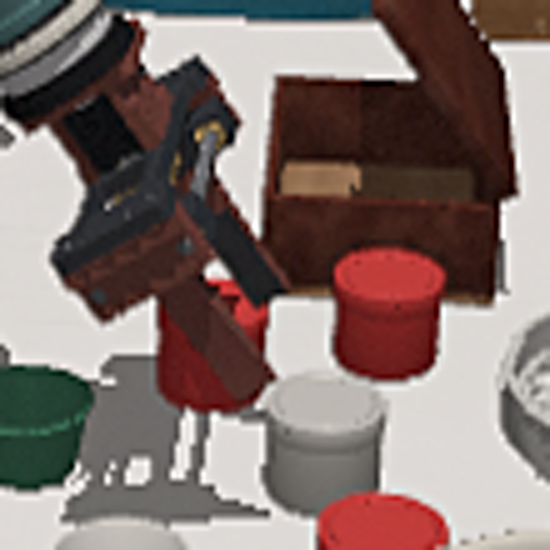

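View pics/top1.png

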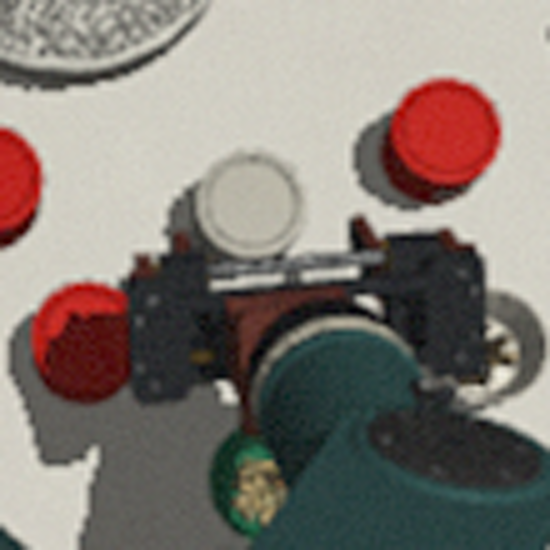

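The tin sits centred ahead of the open jaws: side view, tin top at (323,400) and right fingertip at (270,380); top view, tin at (250,205) between tips at (182,240) and (362,222). Advancing.

```bash
python3 -c "
from h import *
plan((.625,-.278,.036),35)"
```

```text
shift [-0.0055 -0.0001  0.0787] turn [ 0.0015 -0.0005  0.0013] t 1.7
```

Request:
arm_command(
  rows=[
    [1, [-0.001, 0, 0.02], [0, 0, 0]],
    [1, [-0.003, 0, 0.04], [0, 0, 0]],
    [1, [-0.004, 0, 0.06], [0, 0, 0]],
    [1, [-0.0055, 0, 0.0785], [0, 0, 0]],
    [1, [-0.0055, 0, 0.0785], [0, 0, 0]],
    [1, [-0.0055, 0, 0.0785], [0, 0, 0]],
  ],
)

```text
time: 2.3
eef_pos: [0.6279, -0.2784, 0.0325]
eef_rot: [0.001, 0.954, 0.0, 0.301]
contact_force: [-0.1, 0.6, -0.4]
grip_width: 0.088
```

```bash
python3 - <<'E'
from h import *
st()
for n,(x0,y0,w,h) in dict(side=(205,150,110,110),top=(255,140,110,110)).items():
    im=eyes.snapshot(n); a=cv2.resize(im[y0:y0+h,x0:x0+w],None,fx=5,fy=5,interpolation=cv2.INTER_CUBIC); cv2.imwrite(f'pics/{n}2.png',a)
E
```

```text
t 2.3 gp [ 0.625  -0.2784  0.0366] z [ 0.574 -0.002 -0.819] y [-0.    -1.     0.002] F [-0.08  0.58 -0.44] w 0.088 q [-0.73  0.63  1.95  1.39  0.4  -0.43]
```

View pics/side2.png

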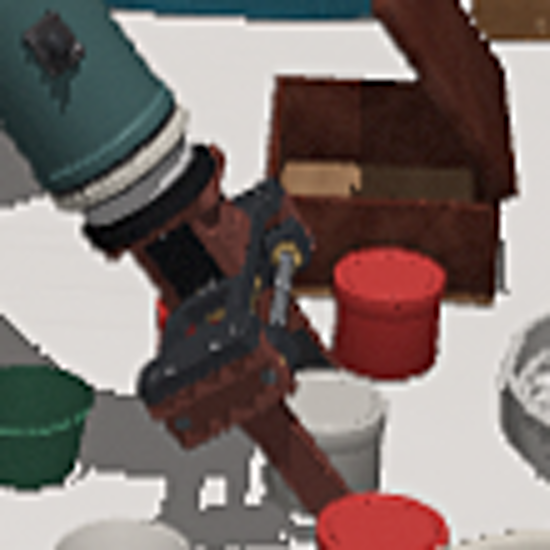

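View pics/top2.png

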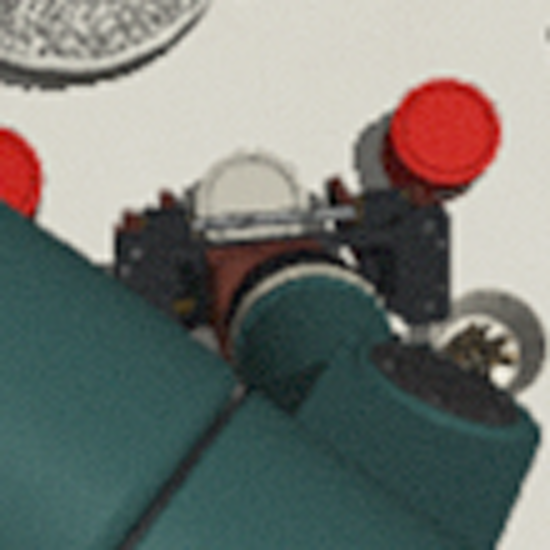

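The fingers straddle the tin (side view: near fingertip about (340,490), past tin mid; top view: tips at (170,205) and (337,190) around tin (250,205)). Closing.

Request:
arm_command(
  force=15,
  rows=[
    [-1, [0, 0, 0], [0, 0, 0]],
    [-1, [0, 0, 0], [0, 0, 0]],
    [-1, [0, 0, 0], [0, 0, 0]],
    [-1, [0, 0, 0], [0, 0, 0]],
    [-1, [0, 0, 0], [0, 0, 0]],
    [-1, [0, 0, 0], [0, 0, 0]],
    [-1, [0, 0, 0], [0, 0, 0]],
    [-1, [0, 0, 0], [0, 0, 0]],
  ],
)

```text
time: 3.2
eef_pos: [0.6281, -0.2775, 0.0312]
eef_rot: [0.0, 0.954, 0.0, 0.301]
contact_force: [-1.7, 1.3, 5.1]
grip_width: 0.0614
```

```bash
python3 - <<'E'
from h import *
st(); print(rot(manip.get_obs()['eef_rot']).inv().apply([0,0,.12]))
E
```

```text
t 3.2 gp [ 0.6253 -0.2775  0.0353] z [ 0.574 -0.    -0.819] y [ 0.001 -1.     0.001] F [-1.66  1.31  5.12] w 0.0614 q [-0.72  0.63  1.95  1.39  0.4  -0.43]
[ 0.06885572  0.00011394 -0.09827959]
```

Request:
arm_command(
  force=20,
  rows=[
    [-1, [0.006, 0, -0.008], [0, 0, 0]],
    [-1, [0.018, 0, -0.026], [0, 0, 0]],
    [-1, [0.034, 0, -0.049], [0, 0, 0]],
    [-1, [0.052, 0, -0.074], [0, 0, 0]],
    [-1, [0.069, 0, -0.098], [0, 0, 0]],
    [-1, [0.069, 0, -0.098], [0, 0, 0]],
    [-1, [0.069, 0, -0.098], [0, 0, 0]],
  ],
)

```text
time: 3.9
eef_pos: [0.6284, -0.2776, 0.1508]
eef_rot: [0.001, 0.954, 0.001, 0.301]
contact_force: [-1.3, -0.4, -2.0]
grip_width: 0.0613
```

```bash
python3 - <<'E'
from h import *
st()
for n,(x0,y0,w,h) in dict(side=(205,130,110,110),top=(235,120,110,110)).items():
    im=eyes.snapshot(n); a=cv2.resize(im[y0:y0+h,x0:x0+w],None,fx=5,fy=5,interpolation=cv2.INTER_CUBIC); cv2.imwrite(f'pics/{n}3.png',a)
plan((.53,.031,.16),35,1.5)
E
```

```text
t 3.9 gp [ 0.6255 -0.2776  0.1549] z [ 0.574 -0.001 -0.819] y [ 0.001 -1.     0.002] F [-1.26 -0.42 -2.  ] w 0.0613 q [-0.72  0.42  1.88  0.87  0.52  0.15]
shift [-0.0736 -0.308  -0.0596] turn [ 0.0143  0.0022 -0.0212] t 4.0
```

View pics/side3.png

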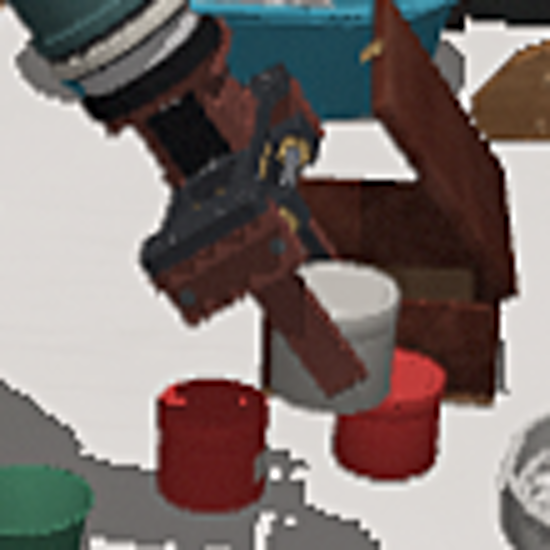

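View pics/top3.png

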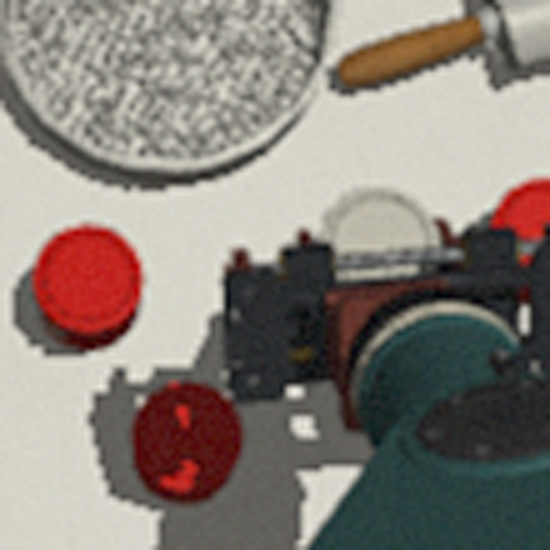

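```bash
python3 - <<'E'
from h import *
print(onz('side',205+336/5,130+294/5,.1737))
for c in(270,400):print(onz('side',205+c/5,130+294/5,.1737))
E
```

```text
[ 0.62998655 -0.2848534   0.1737    ]
[ 0.59822661 -0.28902155  0.1737    ]
[ 0.66087706 -0.28079935  0.1737    ]
```

Request:
arm_command(
  rows=[
    [-1, [-0.02, -0.01, -0.015], [0, 0, 0]],
    [-1, [-0.05, -0.04, -0.035], [0, 0, 0]],
    [-1, [-0.06, -0.08, -0.045], [0, 0, 0]],
    [-1, [-0.06, -0.12, -0.048], [0, 0, 0]],
    [-1, [-0.06, -0.16, -0.048], [0, 0, 0]],
    [-1, [-0.06, -0.2, -0.048], [0.014, 0.002, -0.021]],
    [-1, [-0.06, -0.24, -0.048], [0.014, 0.002, -0.021]],
    [-1, [-0.06, -0.28, -0.048], [0.014, 0.002, -0.021]],
    [-1, [-0.06, -0.3, -0.048], [0.014, 0.002, -0.021]],
    [-1, [-0.06, -0.308, -0.048], [0.014, 0.002, -0.021]],
  ],
)

```text
time: 5.0
eef_pos: [0.5517, 0.0279, 0.1648]
eef_rot: [-0.009, 0.956, 0.015, 0.292]
contact_force: [0.5, -0.2, -1.0]
grip_width: 0.0609
```

Request:
arm_command(
  rows=[
    [-1, [0, 0, 0], [0, 0, 0]],
    [-1, [0, 0, 0], [0, 0, 0]],
    [-1, [0, 0, 0], [0, 0, 0]],
  ],
)

```text
time: 5.3
eef_pos: [0.5528, 0.0254, 0.1656]
eef_rot: [-0.009, 0.956, 0.014, 0.293]
contact_force: [-0.9, -0.5, -0.4]
grip_width: 0.0611
```

```bash
python3 - <<'E'
from h import *
st()
for n,(x0,y0,w,h) in dict(side=(205,90,120,120),top=(140,130,120,120)).items():
    im=eyes.snapshot(n); a=cv2.resize(im[y0:y0+h,x0:x0+w],None,fx=5,fy=5,interpolation=cv2.INTER_CUBIC); cv2.imwrite(f'pics/{n}4.png',a)
plan((.6,.031,.135),35,1.5)
plan((.63,.031,.115),35,1.5)
plan((.63,.031,.0425),35,1.5)
E
```

```text
t 5.3 gp [0.55   0.0253 0.1697] z [ 0.56   0.025 -0.828] y [ 0.032 -0.999 -0.008] F [-0.94 -0.47 -0.45] w 0.0611 q [-0.15  0.21  2.18  0.6   0.2   0.83]
shift [ 0.0217 -0.0041  0.0571] turn [-0.0096  0.0156 -0.0007] t 5.4
shift [ 0.0353 -0.003   0.0905] turn [-0.0096  0.0156 -0.0007] t 5.4
shift [-0.0054 -0.0024  0.1505] turn [-0.0096  0.0156 -0.0007] t 5.4
```

View pics/side4.png

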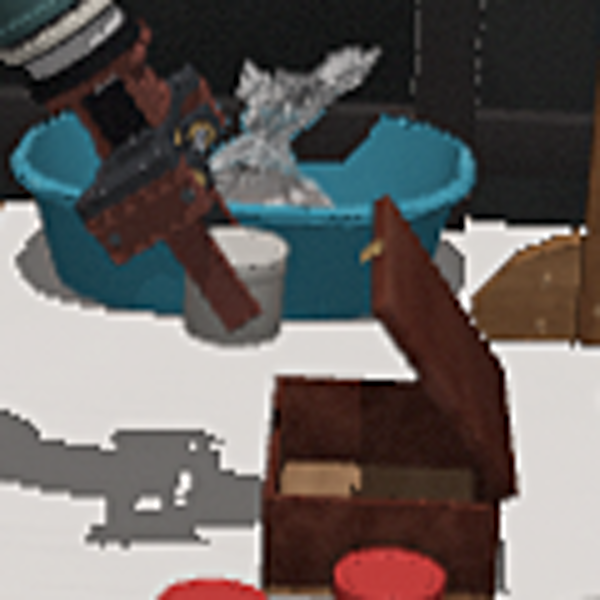

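View pics/top4.png

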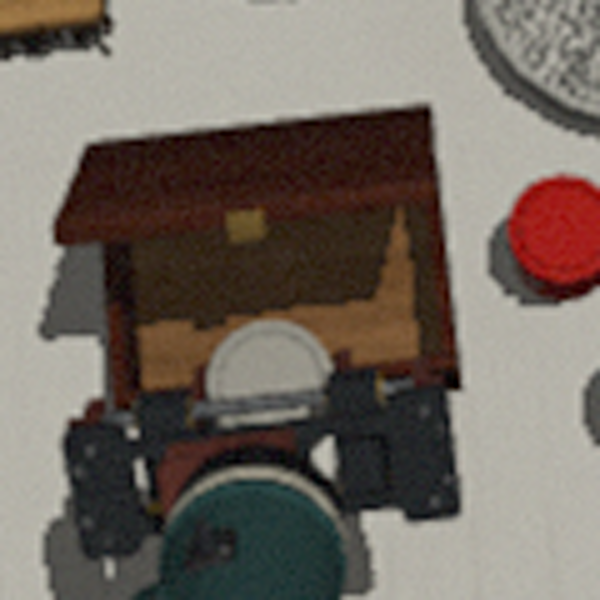

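Side view: tin upright in the jaws at (237,285), in front of the box; top view: tin at (268,375) with the box mouth open behind it. Moving in under the lid (edge at side (383,225)).

Request:
arm_command(
  rows=[
    [-1, [0.01, -0.002, 0.025], [-0.009, 0.015, 0]],
    [-1, [0.022, -0.004, 0.057], [-0.009, 0.015, 0]],
    [-1, [0.027, -0.004, 0.07], [-0.009, 0.015, 0]],
    [-1, [0.035, -0.003, 0.09], [-0.009, 0.015, 0]],
    [-1, [0.035, -0.003, 0.09], [-0.009, 0.015, 0]],
    [-1, [0.035, -0.003, 0.09], [-0.009, 0.015, 0]],
    [-1, [0.035, -0.003, 0.09], [-0.009, 0.015, 0]],
  ],
)

```text
time: 6.1
eef_pos: [0.6361, 0.0258, 0.1283]
eef_rot: [-0.015, 0.959, 0.016, 0.283]
contact_force: [-4.4, -2.7, -9.9]
grip_width: 0.0614
```

```bash
python3 - <<'E'
from h import *
st()
for n,(x0,y0,w,h) in dict(side=(205,90,120,120),top=(140,130,120,120)).items():
    im=eyes.snapshot(n); a=cv2.resize(im[y0:y0+h,x0:x0+w],None,fx=5,fy=5,interpolation=cv2.INTER_CUBIC); cv2.imwrite(f'pics/{n}5.png',a)
plan((.63,.031,.0425),35,1.5)
E
```

```text
t 6.1 gp [0.6334 0.0256 0.1325] z [ 0.542  0.037 -0.839] y [ 0.039 -0.999 -0.019] F [-4.35 -2.73 -9.91] w 0.0614 q [-0.13  0.38  2.03  0.58  0.2   0.87]
shift [-0.0515 -0.0036  0.0741] turn [-0.0232  0.0365  0.0003] t 6.2
```

View pics/side5.png

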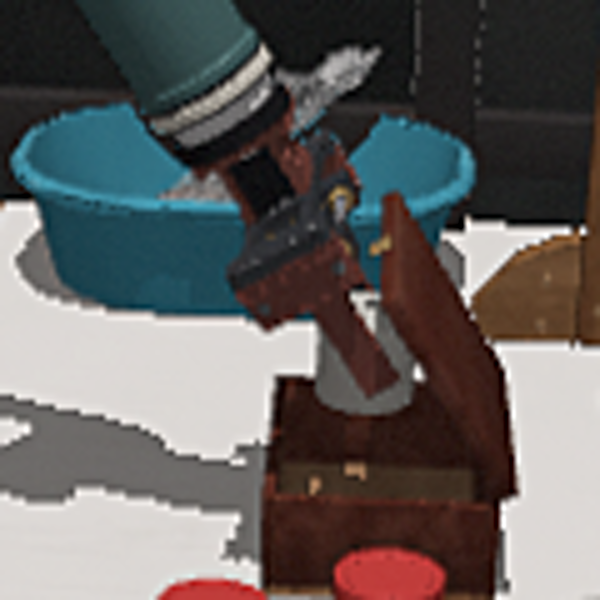

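View pics/top5.png

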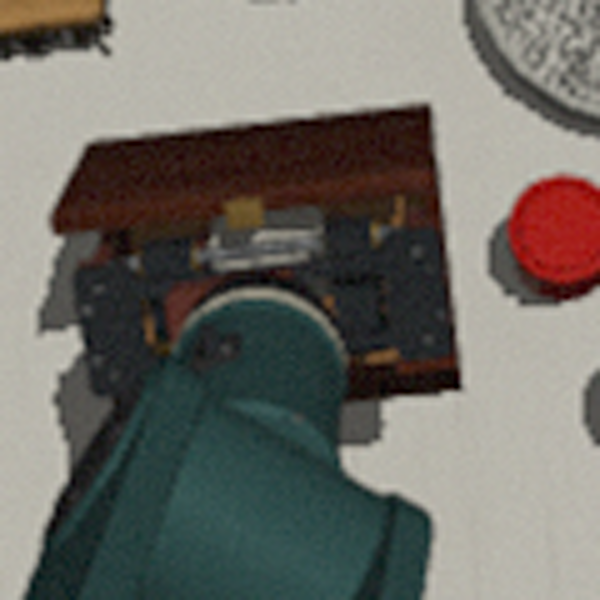

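The tin's top is lightly touching the lid underside (side (410,340); F≈10 N) because joint 5 is at its limit and kept the tool high. Backing off slightly and down.

```bash
python3 - <<'E'
from h import *
o=manip.get_obs();Rc=rot(o['eef_rot'])
print(np.round(Rc.inv().apply([-.014,.003,-.03]),4))
E
```

```text
[-0.028  -0.003   0.0177]
```

Request:
arm_command(
  rows=[
    [-1, [-0.012, -0.001, -0.002], [0, 0, 0]],
    [-1, [-0.02, -0.002, 0.008], [0, 0, 0]],
    [-1, [-0.028, -0.003, 0.018], [0, 0, 0]],
    [-1, [-0.028, -0.003, 0.018], [0, 0, 0]],
    [-1, [-0.028, -0.003, 0.018], [0, 0, 0]],
  ],
)

```text
time: 6.7
eef_pos: [0.6308, 0.0223, 0.1129]
eef_rot: [-0.022, 0.96, 0.019, 0.277]
contact_force: [0.2, -0.3, -1.3]
grip_width: 0.0615
```

```bash
python3 - <<'E'
from h import *
st()
for n,(x0,y0,w,h) in dict(side=(205,90,120,120),).items():
    im=eyes.snapshot(n); a=cv2.resize(im[y0:y0+h,x0:x0+w],None,fx=5,fy=5,interpolation=cv2.INTER_CUBIC); cv2.imwrite(f'pics/{n}6.png',a)
plan((.628,.031,.0425),34,1.5)
E
```

```text
t 6.7 gp [0.6282 0.022  0.1172] z [ 0.532  0.053 -0.845] y [ 0.048 -0.998 -0.032] F [ 0.24 -0.31 -1.25] w 0.0615 q [-0.15  0.4   2.05  0.76  0.19  0.67]
shift [-0.0394 -0.0063  0.0635] turn [-0.039   0.0308  0.0011] t 6.75
```

View pics/side6.png

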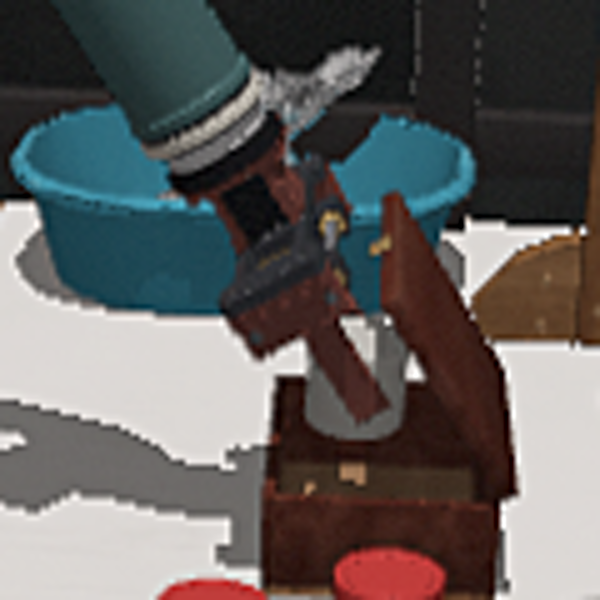

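```bash
python3 - <<'E'
from h import *
print(manip.get_obs()['joint_positions'])
plan((.622,.026,.116),35,18)
E
```

```text
[-0.15212266  0.40259769  2.0467481   0.75531664  0.19499075  0.67138311]
shift [-0.0054 -0.0047 -0.0021] turn [ 0.1207  0.0434 -0.2389] t 6.75
```

Request:
arm_command(
  rows=[
    [-1, [-0.001, -0.001, -0.001], [0.03, 0.011, -0.06]],
    [-1, [-0.003, -0.002, -0.001], [0.06, 0.022, -0.12]],
    [-1, [-0.004, -0.003, -0.002], [0.09, 0.033, -0.18]],
    [-1, [-0.005, -0.005, -0.002], [0.12, 0.043, -0.239]],
    [-1, [-0.005, -0.005, -0.002], [0.12, 0.043, -0.239]],
    [-1, [-0.005, -0.005, -0.002], [0.12, 0.043, -0.239]],
  ],
)

```text
time: 7.35
eef_pos: [0.6243, 0.0269, 0.1111]
eef_rot: [-0.047, 0.943, 0.148, 0.296]
contact_force: [0.2, -0.0, -0.9]
grip_width: 0.0613
```

```bash
python3 - <<'E'
from h import *
st();print(manip.get_obs()['joint_positions'])
plan((.627,.03,.075),35,20)
plan((.628,.03,.043),35,20)
E
```

```text
t 7.35 gp [0.6216 0.026  0.1152] z [ 0.544  0.176 -0.821] y [ 0.307 -0.952 -0.001] F [ 0.19 -0.05 -0.92] w 0.0613 q [-0.25  0.42  2.07  1.21  0.33 -0.1 ]
[-0.25072236  0.41625209  2.07403375  1.21466318  0.33156385 -0.10259816]
shift [-0.0177 -0.0022  0.0366] turn [ 0.0208  0.0028 -0.0307] t 7.35
shift [-0.0352 -0.0019  0.0634] turn [ 0.0208  0.0028 -0.0307] t 7.35
```

j5 is now 0.33, clear of the limit. Lowering, stopping just above the floor.

Request:
arm_command(
  rows=[
    [-1, [-0.006, -0.001, 0.013], [0, 0, 0]],
    [-1, [-0.012, -0.002, 0.025], [0, 0, 0]],
    [-1, [-0.018, -0.002, 0.037], [0, 0, 0]],
    [-1, [-0.025, -0.002, 0.048], [0, 0, 0]],
    [-1, [-0.029, -0.002, 0.054], [0, 0, 0]],
    [-1, [-0.029, -0.002, 0.054], [0, 0, 0]],
    [-1, [-0.029, -0.002, 0.054], [0, 0, 0]],
  ],
)

```text
time: 8.05
eef_pos: [0.63, 0.032, 0.0498]
eef_rot: [-0.047, 0.943, 0.149, 0.295]
contact_force: [-0.1, -0.8, -1.4]
grip_width: 0.0616
```

```bash
python3 - <<'E'
from h import *
st();print(manip.get_obs()['joint_positions'])
for n,(x0,y0,w,h) in dict(side=(205,90,120,120),top=(140,130,120,120)).items():
    im=eyes.snapshot(n); a=cv2.resize(im[y0:y0+h,x0:x0+w],None,fx=5,fy=5,interpolation=cv2.INTER_CUBIC); cv2.imwrite(f'pics/{n}7.png',a)
print(rot(manip.get_obs()['eef_rot']).inv().apply([0,0,-.01]))
E
```

```text
t 8.05 gp [0.6273 0.0311 0.0539] z [ 0.542  0.177 -0.821] y [ 0.309 -0.951 -0.001] F [-0.06 -0.77 -1.43] w 0.0616 q [-0.24  0.55  2.1   1.7   0.31 -0.61]
[-0.23711216  0.55256853  2.09739769  1.70448829  0.30745093 -0.60726514]
[-5.71466250e-03  8.40130651e-06  8.20625139e-03]
```

View pics/side7.png

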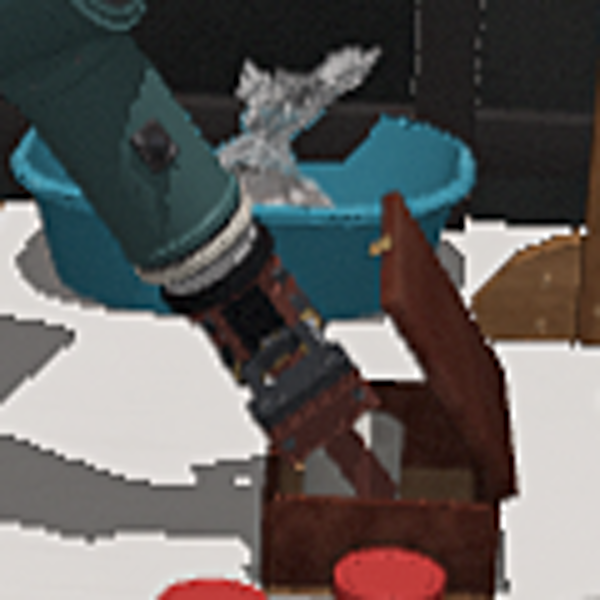

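View pics/top7.png

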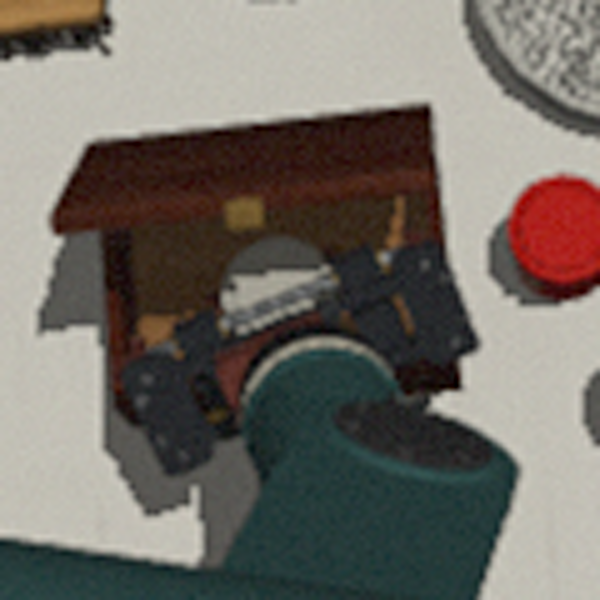

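The tin is inside the box (side (360,460); top (285,285)), clear of walls and lid. Lowering gently by 10 mm first.

Request:
arm_command(
  rows=[
    [-1, [-0.002, 0, 0.003], [0, 0, 0]],
    [-1, [-0.004, 0, 0.0055], [0, 0, 0]],
    [-1, [-0.0055, 0, 0.008], [0, 0, 0]],
    [-1, [-0.0055, 0, 0.008], [0, 0, 0]],
  ],
)

```text
time: 8.55
eef_pos: [0.6298, 0.0318, 0.0397]
eef_rot: [-0.048, 0.943, 0.149, 0.295]
contact_force: [-0.0, -0.5, -1.3]
grip_width: 0.0616
```

Request:
arm_command(
  rows=[
    [-1, [-0.001, 0, 0.001], [0, 0, 0]],
    [-1, [-0.002, 0, 0.002], [0, 0, 0]],
    [-1, [-0.002, 0, 0.002], [0, 0, 0]],
  ],
)

```text
time: 8.85
eef_pos: [0.6303, 0.0318, 0.038]
eef_rot: [-0.048, 0.942, 0.149, 0.296]
contact_force: [-1.4, 0.1, 4.6]
grip_width: 0.0612
```

```bash
python3 - <<'E'
from h import *
st()
E
```

```text
t 8.85 gp [0.6276 0.0309 0.0421] z [ 0.544  0.178 -0.82 ] y [ 0.31  -0.951 -0.001] F [-1.41  0.13  4.61] w 0.0612 q [-0.24  0.58  2.1   1.81  0.32 -0.72]
```

Floor contact at the expected height. Releasing.

Request:
arm_command(
  rows=[
    [1, [0, 0, 0], [0, 0, 0]],
    [1, [0, 0, 0], [0, 0, 0]],
    [1, [0, 0, 0], [0, 0, 0]],
    [1, [0, 0, 0], [0, 0, 0]],
    [1, [0, 0, 0], [0, 0, 0]],
    [1, [0, 0, 0], [0, 0, 0]],
    [1, [0, 0, 0], [0, 0, 0]],
  ],
)

```text
time: 9.55
eef_pos: [0.6298, 0.0315, 0.0373]
eef_rot: [-0.047, 0.942, 0.149, 0.296]
contact_force: [2.4, 0.3, 0.1]
grip_width: 0.0878
```

```bash
python3 - <<'E'
from h import *
st()
for n,(x0,y0,w,h) in dict(side=(205,90,120,120),top=(140,130,120,120)).items():
    im=eyes.snapshot(n); a=cv2.resize(im[y0:y0+h,x0:x0+w],None,fx=5,fy=5,interpolation=cv2.INTER_CUBIC); cv2.imwrite(f'pics/{n}8.png',a)
print(rot(manip.get_obs()['eef_rot']).inv().apply([-.11,-.036,.166]))
E
```

```text
t 9.55 gp [0.627  0.0306 0.0414] z [ 0.543  0.178 -0.821] y [ 0.309 -0.951 -0.001] F [2.36 0.3  0.06] w 0.0878 q [-0.24  0.58  2.1   1.81  0.31 -0.72]
[-1.85787440e-04  2.08969715e-05 -2.02365919e-01]
```

View pics/side8.png

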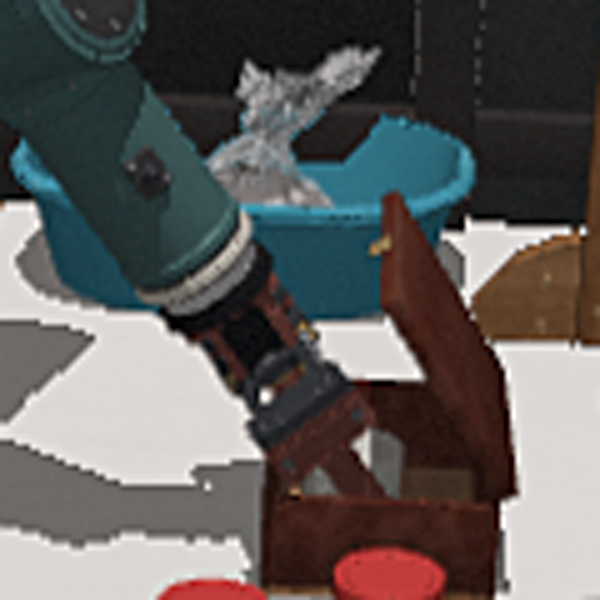

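View pics/top8.png

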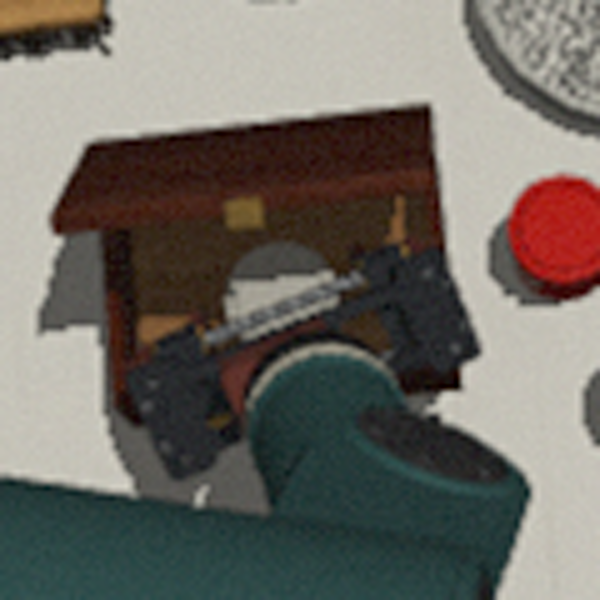

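Tin released and standing (top (283,280)). Withdrawing straight back along the fingers.

Request:
arm_command(
  rows=[
    [1, [0, 0, -0.005], [0, 0, 0]],
    [1, [0, 0, -0.015], [0, 0, 0]],
    [1, [0, 0, -0.03], [0, 0, 0]],
    [1, [0, 0, -0.05], [0, 0, 0]],
    [1, [0, 0, -0.08], [0, 0, 0]],
    [1, [0, 0, -0.11], [0, 0, 0]],
    [1, [0, 0, -0.14], [0, 0, 0]],
    [1, [0, 0, -0.17], [0, 0, 0]],
    [1, [0, 0, -0.2], [0, 0, 0]],
    [1, [0, 0, -0.2], [0, 0, 0]],
  ],
)

```text
time: 10.65
eef_pos: [0.5198, -0.0043, 0.2036]
eef_rot: [-0.046, 0.942, 0.15, 0.297]
contact_force: [1.2, 0.7, 0.1]
grip_width: 0.0876
```

```bash
python3 - <<'E'
from h import *
st()
for n,(x0,y0,w,h) in dict(side=(205,90,120,120),top=(140,130,120,120)).items():
    im=eyes.snapshot(n); a=cv2.resize(im[y0:y0+h,x0:x0+w],None,fx=5,fy=5,interpolation=cv2.INTER_CUBIC); cv2.imwrite(f'pics/{n}9.png',a)
E
```

```text
t 10.65 gp [ 0.5171 -0.0052  0.2077] z [ 0.545  0.176 -0.82 ] y [ 0.309 -0.951  0.002] F [1.18 0.7  0.1 ] w 0.0876 q [-0.42  0.11  2.18  0.85  0.54  0.16]
```

View pics/side9.png

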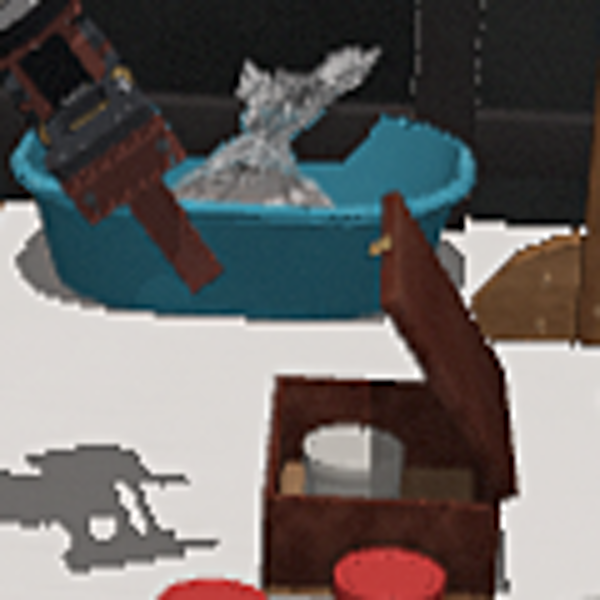

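View pics/top9.png

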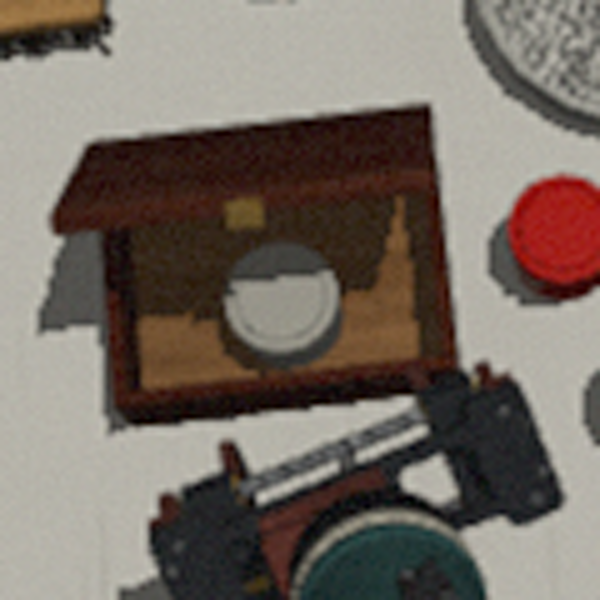

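Tin stands upright in the box: side view (353,465), top view (283,298), all of it inside the walls, and the lid has not moved. Next, close the jaws, rise, and go over the lid.

```bash
python3 - <<'E'
from h import *
print('tin',onz('top',140+283/5,130+298/5,.06))
plan((.55,.03,.32),0,1.5)
plan((.70,.03,.30),0,1.5)
E
```

```text
tin [0.62254706 0.02710538 0.06      ]
shift [ 0.0963 -0.0233 -0.0711] turn [-0.088  -0.6041  0.2789] t 10.75
shift [0.202  0.023  0.0268] turn [-0.088  -0.6041  0.2789] t 10.75
```

Request:
arm_command(
  rows=[
    [-1, [0.02, -0.005, -0.015], [0, 0, 0]],
    [-1, [0.04, -0.01, -0.03], [-0.015, -0.1, 0.046]],
    [-1, [0.06, -0.015, -0.045], [-0.03, -0.2, 0.093]],
    [-1, [0.08, -0.02, -0.06], [-0.045, -0.3, 0.14]],
    [-1, [0.096, -0.023, -0.071], [-0.06, -0.4, 0.186]],
    [-1, [0.096, -0.023, -0.071], [-0.074, -0.5, 0.232]],
    [-1, [0.096, -0.023, -0.071], [-0.088, -0.604, 0.279]],
    [-1, [0.096, -0.023, -0.071], [-0.088, -0.604, 0.279]],
    [-1, [0.096, -0.023, -0.071], [-0.088, -0.604, 0.279]],
  ],
)

```text
time: 11.65
eef_pos: [0.5518, 0.0313, 0.3117]
eef_rot: [-0.001, 1.0, 0.015, -0.002]
contact_force: [0.3, -0.1, 0.6]
grip_width: 0.0192
```

```bash
python3 - <<'E'
from h import *
st()
plan((.70,.03,.30),0,1.5)
E
```

```text
t 11.65 gp [0.5518 0.0313 0.3167] z [-0.005  0.002 -1.   ] y [ 0.03  -1.    -0.003] F [ 0.3  -0.08  0.57] w 0.0192 q [-0.07  0.23  1.5   0.    1.41  1.47]
shift [0.1482 0.0057 0.016 ] turn [-0.0026  0.0048  0.0034] t 11.65
```

Request:
arm_command(
  rows=[
    [-1, [0.035, 0.0, 0], [0, 0, 0]],
    [-1, [0.07, 0.002, 0], [0, 0, 0]],
    [-1, [0.11, 0.004, 0.005], [0, 0, 0]],
    [-1, [0.148, 0.005, 0.016], [0, 0.005, 0]],
    [-1, [0.148, 0.005, 0.05], [0, 0.005, 0]],
    [-1, [0.148, 0.005, 0.085], [0, 0.005, 0]],
    [-1, [0.148, 0.005, 0.085], [0, 0.005, 0]],
    [-1, [0.148, 0.005, 0.085], [0, 0.005, 0]],
  ],
)

```text
time: 12.45
eef_pos: [0.6972, 0.0289, 0.2281]
eef_rot: [-0.001, 1.0, 0.014, 0.001]
contact_force: [0.5, -0.5, 0.9]
grip_width: 0.0006
```

```bash
python3 - <<'E'
from h import *
st()
for n,(x0,y0,w,h) in dict(side=(205,80,120,130),top=(140,130,120,120)).items():
    im=eyes.snapshot(n); a=cv2.resize(im[y0:y0+h,x0:x0+w],None,fx=4.5,fy=4.5,interpolation=cv2.INTER_CUBIC); cv2.imwrite(f'pics/{n}10.png',a)
# arc of TCP
for b in (0,.002):
  for a in np.arange(1.0,-.01,-.1):
    s=.125;x=.720-s*np.cos(a)+.011*np.sin(a)+.010; z=.067+s*np.sin(a)+.011*np.cos(a)+.014
    if b==0: print(round(a,2),round(x,4),round(z,4))
E
```

```text
t 12.45 gp [0.6972 0.0289 0.2331] z [ 0.001  0.002 -1.   ] y [ 0.027 -1.    -0.002] F [ 0.49 -0.55  0.92] w 0.0006 q [-0.06  0.51  1.29  0.    1.35  1.48]
1.0 0.6717 0.1921
0.9 0.6609 0.1858
0.8 0.6508 0.1783
0.7 0.6415 0.1699
0.6 0.633 0.1607
0.5 0.6256 0.1506
0.4 0.6192 0.1398
0.3 0.6138 0.1284
0.2 0.6097 0.1166
0.1 0.6067 0.1044
0.0 0.605 0.092
```

View pics/side10.png

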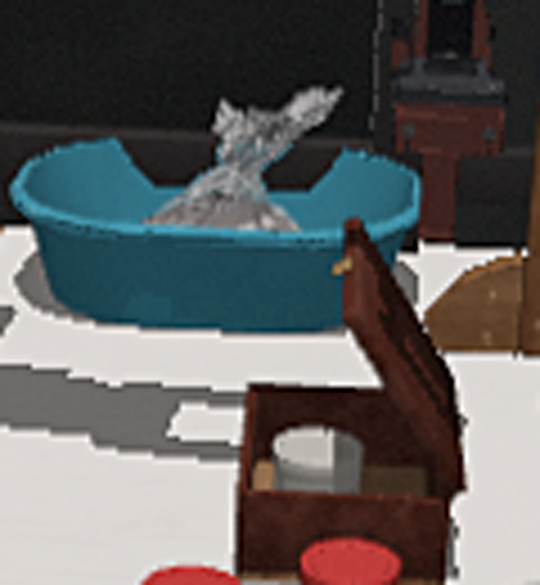

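The tip hangs above and behind the lid's outer face (tip side (438,235), lid edge (350,235)); the tin is visible upright. Starting the push.

Request:
arm_command(
  rows=[
    [-1, [-0.005, 0, 0.02], [0, 0, 0]],
    [-1, [-0.012, 0, 0.03], [0, 0, 0]],
    [-1, [-0.018, 0, 0.034], [0, 0, 0]],
    [-1, [-0.025, 0, 0.036], [0, 0, 0]],
    [-1, [-0.031, 0, 0.039], [0, 0, 0]],
    [-1, [-0.036, 0, 0.042], [0, 0, 0]],
  ],
)

```text
time: 13.15
eef_pos: [0.663, 0.0277, 0.1883]
eef_rot: [-0.0, 1.0, 0.013, 0.003]
contact_force: [0.5, 0.8, 2.8]
grip_width: 0.0002
```

```bash
python3 - <<'E'
from h import *
st()
for n,(x0,y0,w,h) in dict(side=(205,80,120,130)).items():
    im=eyes.snapshot(n); a=cv2.resize(im[y0:y0+h,x0:x0+w],None,fx=4.5,fy=4.5,interpolation=cv2.INTER_CUBIC); cv2.imwrite(f'pics/{n}11.png',a)
E
```

```text
t 13.15 gp [0.663  0.0277 0.1933] z [ 0.007  0.001 -1.   ] y [ 0.026 -1.    -0.001] F [0.54 0.76 2.82] w 0.0002 q [-0.06  0.49  1.42  0.    1.22  1.48]
```

View pics/side11.png

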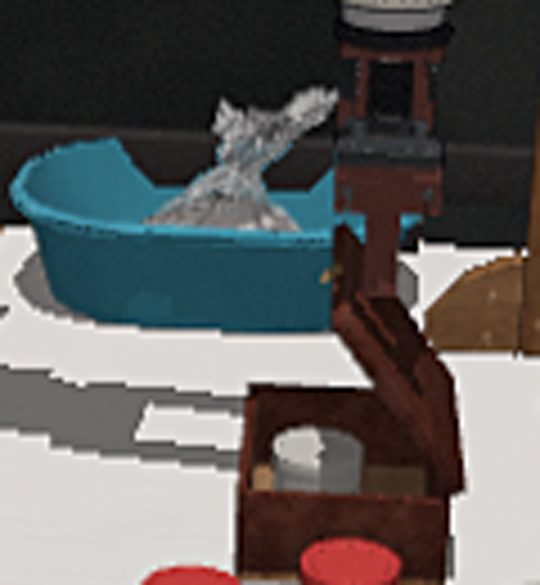

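The lid is following the fingertip (edge now at side (340,270)) at about 3 N. Continuing along the arc.

Request:
arm_command(
  rows=[
    [-1, [-0.005, 0, 0.004], [0, 0, 0]],
    [-1, [-0.01, 0, 0.0075], [0, 0, 0]],
    [-1, [-0.0145, 0, 0.012], [0, 0, 0]],
    [-1, [-0.0195, 0, 0.016], [0, 0, 0]],
    [-1, [-0.024, 0, 0.0205], [0, 0, 0]],
    [-1, [-0.028, 0, 0.025], [0, 0, 0]],
    [-1, [-0.032, 0, 0.03], [0, 0, 0]],
    [-1, [-0.035, 0, 0.035], [0, 0, 0]],
    [-1, [-0.039, 0, 0.0405], [0, 0, 0]],
    [-1, [-0.042, 0, 0.046], [0, 0, 0]],
  ],
)

```text
time: 14.2
eef_pos: [0.62, 0.0266, 0.1404]
eef_rot: [-0.0, 1.0, 0.013, 0.002]
contact_force: [-1.0, -0.4, 3.0]
grip_width: 0.0004
```

```bash
python3 - <<'E'
from h import *
st()
for n,(x0,y0,w,h) in dict(side=(205,80,120,130)).items():
    im=eyes.snapshot(n); a=cv2.resize(im[y0:y0+h,x0:x0+w],None,fx=4.5,fy=4.5,interpolation=cv2.INTER_CUBIC); cv2.imwrite(f'pics/{n}12.png',a)
E
```

```text
t 14.2 gp [0.62   0.0266 0.1454] z [ 0.003  0.001 -1.   ] y [ 0.027 -1.    -0.001] F [-0.97 -0.41  3.  ] w 0.0004 q [-0.07  0.48  1.57  0.    1.09  1.47]
```

View pics/side12.png

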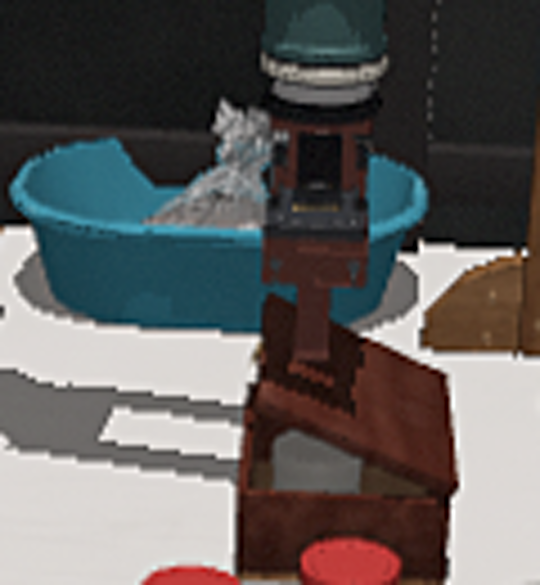

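Request:
arm_command(
  rows=[
    [-1, [-0.003, 0, 0.0055], [0, 0, 0]],
    [-1, [-0.0055, 0, 0.0115], [0, 0, 0]],
    [-1, [-0.0075, 0, 0.017], [0, 0, 0]],
    [-1, [-0.0095, 0, 0.023], [0, 0, 0]],
    [-1, [-0.011, 0, 0.029], [0, 0, 0]],
    [-1, [-0.0125, 0, 0.035], [0, 0, 0]],
    [-1, [-0.0135, 0, 0.0405], [0, 0, 0]],
    [-1, [-0.014, 0, 0.044], [0, 0, 0]],
    [-1, [-0.014, 0, 0.046], [0, 0, 0]],
    [-1, [-0.014, 0, 0.046], [0, 0, 0]],
  ],
)

```text
time: 15.25
eef_pos: [0.6069, 0.0264, 0.0946]
eef_rot: [-0.001, 1.0, 0.013, 0.002]
contact_force: [0.4, 0.2, -0.2]
grip_width: 0.0005
```

Request:
arm_command(
  rows=[
    [-1, [0, 0, 0.001], [0, 0, 0]],
    [-1, [0, 0, 0.002], [0, 0, 0]],
    [-1, [0, 0, 0.002], [0, 0, 0]],
  ],
)

```text
time: 15.55
eef_pos: [0.6073, 0.0263, 0.0931]
eef_rot: [-0.0, 1.0, 0.013, 0.002]
contact_force: [-0.1, 0.2, -0.4]
grip_width: 0.0002
```

```bash
python3 - <<'E'
from h import *
st()
for n,(x0,y0,w,h) in dict(side=(205,80,120,130)).items():
    im=eyes.snapshot(n); a=cv2.resize(im[y0:y0+h,x0:x0+w],None,fx=4.5,fy=4.5,interpolation=cv2.INTER_CUBIC); cv2.imwrite(f'pics/{n}13.png',a)
E
```

```text
t 15.55 gp [0.6072 0.0263 0.0981] z [ 0.005  0.001 -1.   ] y [ 0.026 -1.    -0.001] F [-0.12  0.16 -0.42] w 0.0002 q [-0.07  0.52  1.64  0.    0.97  1.47]
```

View pics/side13.png

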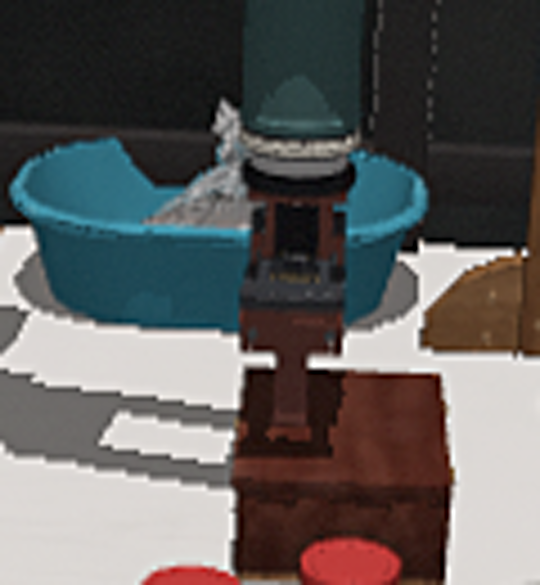

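The lid looks nearly shut, but there's no contact force at this tip height of 0.079. Pressing further in 1 mm steps until it is firm.

Request:
arm_command(
  rows=[
    [-1, [0, 0, 0.001], [0, 0, 0]],
    [-1, [0, 0, 0.002], [0, 0, 0]],
    [-1, [0, 0, 0.002], [0, 0, 0]],
  ],
)

```text
time: 15.9
eef_pos: [0.6073, 0.0263, 0.0927]
eef_rot: [-0.0, 1.0, 0.013, 0.003]
contact_force: [-4.3, 0.3, 13.4]
grip_width: 0.0004
```

Request:
arm_command(
  rows=[
    [-1, [0, 0, 0.001], [0, 0, 0]],
    [-1, [0, 0, 0.0015], [0, 0, 0]],
    [-1, [0, 0, 0.0015], [0, 0, 0]],
  ],
)

```text
time: 16.2
eef_pos: [0.6073, 0.0264, 0.0925]
eef_rot: [-0.0, 1.0, 0.013, 0.003]
contact_force: [-6.7, 0.6, 24.6]
grip_width: 0.0004
```

Firm stop at tip z = 0.0785, the shut height (78 mm). Retreating upward and checking.

Request:
arm_command(
  rows=[
    [-1, [0, 0, -0.005], [0, 0, 0]],
    [-1, [0, 0, -0.02], [0, 0, 0]],
    [-1, [0, 0, -0.05], [0, 0, 0]],
    [-1, [0, 0, -0.09], [0, 0, 0]],
    [-1, [-0.02, 0, -0.13], [0, 0, 0]],
    [-1, [-0.05, 0, -0.16], [0, 0, 0]],
    [-1, [-0.08, 0, -0.17], [0, 0, 0]],
    [-1, [-0.11, 0, -0.17], [0, 0, 0]],
    [-1, [-0.14, 0, -0.17], [0, 0, 0]],
    [-1, [-0.14, 0, -0.17], [0, 0, 0]],
  ],
)

```text
time: 17.2
eef_pos: [0.462, 0.0227, 0.2586]
eef_rot: [-0.001, 1.0, 0.013, 0.0]
contact_force: [1.0, -0.7, -1.1]
grip_width: 0.0003
```

```bash
python3 - <<'E'
from h import *
st()
ims={}
for n,(x0,y0,w,h) in dict(side=(205,130,130,140),top=(140,130,240,130)).items():
    im=eyes.snapshot(n); f=4 if n=='side' else 3.3; a=cv2.resize(im[y0:y0+h,x0:x0+w],None,fx=f,fy=f,interpolation=cv2.INTER_CUBIC); cv2.imwrite(f'pics/{n}14.png',a)
E
```

```text
t 17.2 gp [0.462  0.0227 0.2636] z [ 0.001  0.001 -1.   ] y [ 0.026 -1.    -0.001] F [ 0.96 -0.69 -1.08] w 0.0003 q [-0.1   0.14  1.76  0.    1.24  1.44]
```

View pics/side14.png

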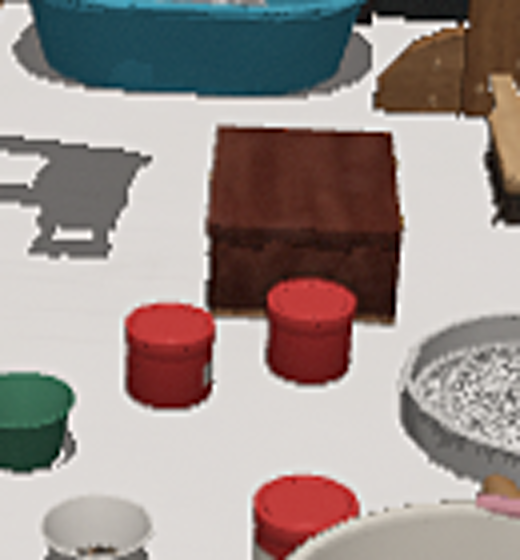

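View pics/top14.png

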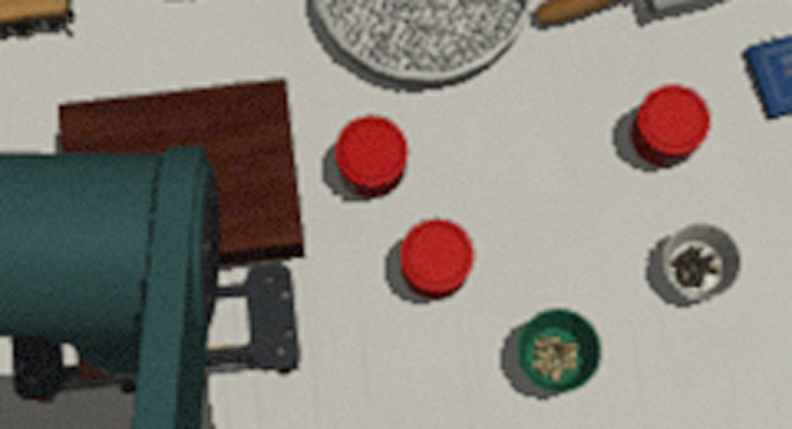

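The lid is flush with no gap at the seam (side row ~238). Both cups are at their starting top-view pixels: green (309,236), white (352,210).

```bash
python3 -c "
from rig import manip
print(manip.hand_in())"
```

```text
the job is handed in; nothing more can be done
None
```

The grey tin is standing in the box with the lid shut, and I handed the job in at about 17 s of the 61 s allowed. No verdict was reported.

**What I did:** I gripped the tin with the tool tilted 35° forward and carried it in under the lid from the front. I set it on the box floor (about 5 N of contact) and let go. I then pushed the lid shut along its arc with the closed fingertips.

**Last checks:**
- **Tin:** it stood upright about 20 mm in front of the box centre after release, lid still open. I could not see it again once the lid was shut.
- **Lid:** it stopped firmly with the fingertip at 78.5 mm (nominal 78 mm when shut), and the pictures show no gap at the seam.
- **Cups:** both are at their starting pixels in the top view.
- **Robot:** the arm was clear of everything at the end.

**What went wrong or disagreed:**
- **Lid touched:** on the way in, the tin pressed on the underside of the lid with about 10 N, because joint 5 was at its limit and held the tool high.
- **Joint 5 range:** it read 0.195 against its lower limit of 0.2 for a moment. I turned the tool sideways to clear it, but a strict range check could count that against the run.
- **Closing force:** the final press on the shut lid reached about 25 N, well above the 2–5 N needed to close it.
- **Camera offset:** the side and top views disagreed by about 7 mm in x, so I worked from values in between.

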